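# Line up the nursery tins by height

### The job

Put the set of steel tins back in order on the wooden board: close the two open tins, each with its own lid pushed fully home, and stand the three tins from the dresser top upright on the three free cork marks, each centred on its own mark, so that the row steps down in height from the tallest tin at one end to the shortest beside the night light. Leave the tallest tin, the night light and the glass bottle standing where they are.

Things in the scene. Friction and masses are not known exactly. Their poses are not given: they have to be found in the camera images.
- board: Low fixed beech board, 450 mm long (its y), 90 mm wide (its x). Origin: centre of its underside; top face 18 mm above it. Five flush round cork marks, 62 mm across, lie on its centreline at y = -180, -90, 0, +90 and +180 mm. One end mark holds the tallest tin, the other the night light (either way round); the three middle marks are empty.
- tin_tallest: The largest steel tin of the set, 68 mm across, body 120 mm high, closed with a wooden lid and knob (145 mm in all); stands on one of the board's end marks. Origin: centre of its underside; z is up its axis.
- tin_tall: Open steel tin, 58 mm across, 100 mm high, wall 2.5 mm (mouth 53 mm across), without its lid at the start, standing upright on the dresser top. Origin: centre of its underside; z is up its axis.
- tin_medium: Open steel tin, 48 mm across, 78 mm high, wall 2.5 mm (mouth 43 mm across), without its lid at the start, standing upright on the dresser top. Origin: centre of its underside; z is up its axis.
- tin_short: The smallest steel tin, 38 mm across, body 56 mm high, with its wooden lid firmly fixed on it (disc 7 mm, then a knob 20 mm across and 18 mm high; 81 mm in all), standing upright. It can be carried by body or knob. Origin: centre of its underside; z is up its axis.
- lid_large: Loose push-in lid of the 58 mm tin, lying plug down. Wooden disc 58 mm across and 7 mm thick over a cork plug 12 mm deep, tapering from 49 to 43 mm across at its foot. On top a knob 20 mm across, 18 mm high. Origin: centre of the plug's foot, z up; knob from z = 19 to 37 mm. Seated, the disc lies on the rim and this origin is 88 mm above the tin's.
- lid_small: Loose push-in lid of the 48 mm tin, lying plug down. Wooden disc 48 mm across and 7 mm thick over a cork plug 12 mm deep, tapering from 39 to 33 mm across at its foot. On top a knob 20 mm across, 18 mm high. Origin: centre of the plug's foot, z up; knob from z = 19 to 37 mm. Seated, the disc lies on the rim and this origin is 66 mm above the tin's.
- night_light: Low domed white night light on a round wooden foot, 72 mm across, 71 mm high, loose, standing on the board's other end mark. Origin: centre of its underside. Leave it there.
- bottle: Glass baby bottle with a teat, 58 mm across, 153 mm high, standing at the left or right side of the dresser top, loose. Origin: centre of its underside; z up. Leave it there.
Not all that is in view belongs to the job. Leave any orange or red look-alike of the lid_large alone.

How it is judged:
By the outcome, as a careful person would: the job done as asked, in the order asked, and still so for the second after the job is handed in, with the robot touching nothing.
It also fails if it takes over 120 s, if anything falls off the work surface, if the arm or the gripper's body presses on something with over 40 N, if the wrist force passes 120 N, or if a joint passes its speed limit or range.

### The arm

A 6-joint arm with a two-finger parallel gripper is mounted at the origin on the work surface. World frame = base frame: x ahead of the robot, y to its left, z up, the work surface at z = 0. Lengths are in mm, angles in rad, forces in N, time in s.
With the tool pointing down it reaches from about 300 to 875 mm from the base axis. Payload 6.4 kg.
Tool frame: the origin (TCP) lies midway between the tips of the shut fingers; the grasp point (between the pads) lies 19 mm behind it (robot.pinch_z is the distance from the TCP to the grasp point, in mm); z points along the fingers, y is the direction in which the jaws open and shut (so a half turn about z gives the same grasp; the last joint's range is limited). The gripper opens to 85 mm and grips with 20 to 120 N. Pads are 22 mm wide; open, the fingers measure 114 mm over their backs; the gripper's body (76 mm by 85 mm) begins 54 mm behind the grasp point. The pads swing forward as they close: fully open they stand 13 mm farther back than shut.
Start: joints at [1.103, 0.181, 1.607, -0, 1.354, -0.206], TCP at [148.809, 555.425, 208.088] pointing down, gripper open.
Joint ranges: [-2.99, 2.99], [-0.89, 2.07], [0.3, 2.58], [-1.14, 4.28], [0, 2.63], [-3.12, 3.12]. Speed limits (rad/s): [2.57, 2.57, 3.01, 3.14, 3.14, 3.14].

### API

Orientations are given as a unit quaternion [w, x, y, z].
In Python, from station import robot gives the robot as it stands. Calls block until the motion is done:
- robot.move_to(position, orientation): joint-space move of the TCP to a pose.
- robot.movel(position, rot=None, rate=150): straight line of the TCP; rot=None keeps the orientation; rate is the mean speed in mm/s.
- robot.move_joints(angles): joint-space move.
- robot.open() and robot.clamp(force=None): open the fingers fully, or close them until they stop; force is the grip in N (None keeps the last).
- robot.sleep(seconds).
- robot.ik(position, orientation): joint angles nearest the present ones, or None.
- robot.state(): the state.
- robot.grab_frame(name): name is "side" or "top"; returns the picture (480x640x3 uint8, blue, green, red); there is no depth.
- robot.camera_model(name): a dict with "fx", "fy", "cx", "cy" (pixels), "R" (3x3) and "t" (3): a world point X has camera coordinates R X + t. Camera axes: x right, y down, z forward; pixel columns grow to the right and rows downward; lengths in mm; the calibration is good to about 2 mm. A picture is of the moment at which its call begins. camera_model takes no time and is no camera call.
A pose or a line that the arm cannot do raises robot.Unreachable and nothing moves.
- robot.close_job(): hands the job in, once; it reports no verdict.
The state is a dict: "t": time; "joint_pos": joint angles; "joint_velocities": joint speeds; "joint_torque": joint torques, N m; "tcp_pos": TCP position; "tcp_rot": TCP orientation; "wrist_force": force on the tool from outside, world axes, zero at the start; "ft_torque": the same for the moment, N m; "opening": opening from 0.0 (shut) to 1.0 (fully open).
Only numpy, scipy, OpenCV 4.12 (cv2) and the standard library are available. Lean on these libraries where they do the work, as an engineer would, in place of code of your own. Each camera call takes 0.05 s, during which the arm holds its last target.

## Working session

There is one attempt and no reset: what is moved stays moved. The work goes in short steps, each a Python script; the robot and the scene stay as the last script left them, time stands still between calls to the robot, and variables do not carry over. Pictures are saved under pics/ and viewed, and the job is handed in when it is done.

```bash
ls; mkdir -p pics; python3 - <<'E'
from station import robot
import cv2
for n in("top","side"):
    cv2.imwrite(f"pics/{n}0.png",robot.grab_frame(n)); m=robot.camera_model(n); print(n,m)
print(robot.state(), robot.pinch_z)
E
```

```text
pics
top {'fx': 454.8330060193653, 'fy': 454.8330060193653, 'cx': 322.93951960866565, 'cy': 231.91371557570417, 'R': array([[ 0.00592508, -0.99992961, -0.01027998],
       [-0.98845364, -0.00429994, -0.15146259],
       [ 0.15140772,  0.01105871, -0.98840953]]), 't': array([  3.50246957, 511.05748765, 823.11089638])}
side {'fx': 519.0254425966882, 'fy': 519.0254425966882, 'cx': 313.0472120257777, 'cy': 239.84562204510124, 'R': array([[-0.9997206 , -0.02139444, -0.01004981],
       [-0.00841434,  0.71942761, -0.69451646],
       [ 0.0220889 , -0.69423785, -0.71940662]]), 't': array([ 535.1393408 ,   54.6819354 , 1144.29517709])}
{'t': 0.1, 'joint_pos': array([ 1.10269471e+00,  1.81446413e-01,  1.60791146e+00,  1.74858209e-05,
        1.35378794e+00, -2.06282848e-01]), 'joint_velocities': array([-4.06799026e-04, -2.12677787e-03, -3.35269299e-03,  5.74552602e-05,
        5.00654220e-04,  3.67240138e-04]), 'joint_torque': array([ 3.51090803e-04, -4.45880949e+01, -3.52239025e+01, -3.03931929e-04,
        4.10790439e-03, -2.04302452e-06]), 'tcp_pos': array([148.55674498, 554.9329149 , 207.28403284]), 'tcp_rot': array([-2.64978694e-04,  1.30537632e-01,  9.91443051e-01, -7.30025258e-04]), 'wrist_force': array([-0.59848324, -0.78205718,  0.34025498]), 'ft_torque': array([-0.03074187,  0.02414559,  0.03868245]), 'opening': 1.0005390992344465} 18.700000000000003
```

View pics/top0.png

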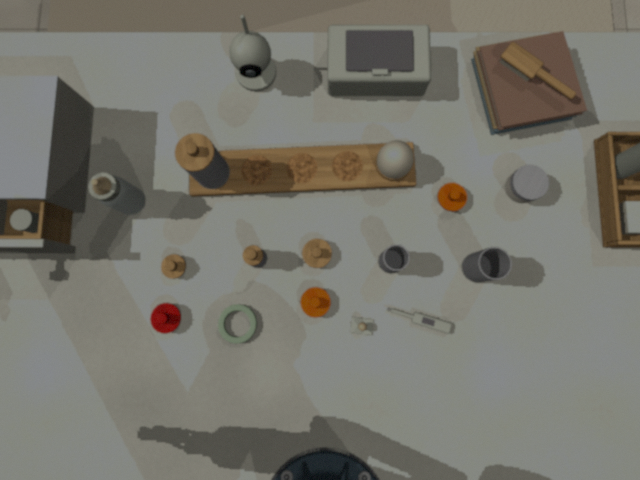

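View pics/side0.png

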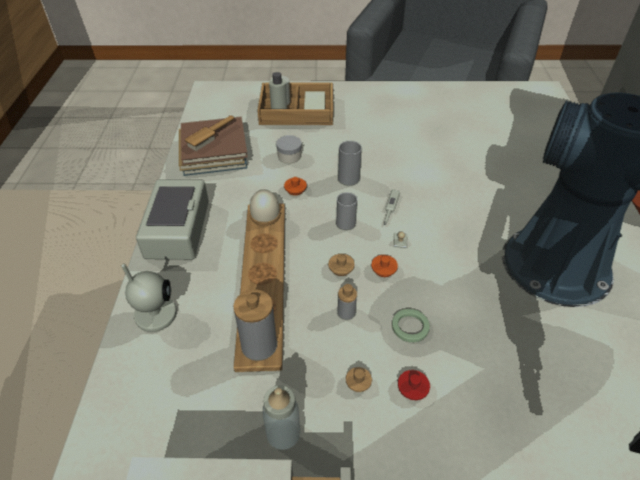

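Lid candidates in the top view:
- Wooden, at (317,253) and (174,266).
- Orange look-alikes, at (316,302) and (452,197). Red look-alike, at (166,318). I'll leave all three alone.
- The closed wooden-topped tin at (254,256) is tin_short.

Tin candidates are the open ones at (393,259) and (487,265). The grey closed pot at (529,183) is a distractor. Next I'll check these choices in close crops.

```bash
python3 - <<'E'
import cv2,numpy as np
im=cv2.imread("pics/top0.png")
def c(x,y,r,s): return cv2.resize(im[y-r:y+r,x-r:x+r],(s,s),interpolation=cv2.INTER_CUBIC)
row=lambda L:np.hstack([c(x,y,24,240) for x,y in L])
o=np.vstack([row([(317,253),(174,266),(254,256)]),row([(393,259),(487,265),(529,183)])])
cv2.imwrite("pics/crops.png",np.clip(o*1.6,0,255).astype(np.uint8))
b=im[125:205,170:430]; cv2.imwrite("pics/board.png",np.clip(cv2.resize(b,None,fx=3,fy=3,interpolation=2)*1.7,0,255).astype(np.uint8))
hsv=cv2.cvtColor(im,cv2.COLOR_BGR2HSV)
for x,y in[(317,253),(325,262),(174,273),(254,256),(340,188),(316,310),(300,220)]:print((x,y),hsv[y,x])
E
```

```text
(317, 253) [ 17 123 118]
(325, 262) [ 18 120 123]
(174, 273) [ 17 121 124]
(254, 256) [ 17 123 104]
(340, 188) [ 17 125  88]
(316, 310) [ 15 234 133]
(300, 220) [ 42   9 136]
```

View pics/crops.png

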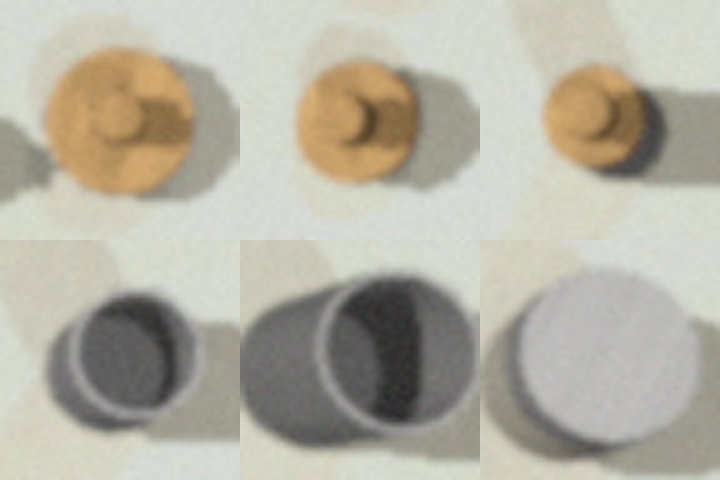

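View pics/board.png

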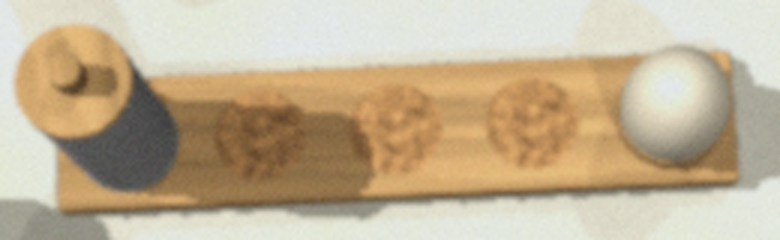

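```bash
cat > H.py <<'E'
import cv2,numpy as np
from station import robot
def cast(n,u,v,z):
    m=robot.camera_model(n);R=m["R"];t=m["t"]
    C=-R.T@t; d=R.T@np.array([(u-m["cx"])/m["fx"],(v-m["cy"])/m["fy"],1]); return (C+d*(z-C[2])/d[2])[:2]
def proj(n,X):
    m=robot.camera_model(n);p=m["R"]@np.array(X,float)+m["t"];return np.array([m["fx"]*p[0]/p[2]+m["cx"],m["fy"]*p[1]/p[2]+m["cy"]])
def disc_px(n,c,r,z):  # projected circle centroid
    return None
def wood(im,n,u,v,r=26):
    hsv=cv2.cvtColor(im,cv2.COLOR_BGR2HSV);m=cv2.inRange(hsv,(10,70,50),(25,200,255))
    w=np.zeros_like(m);cv2.circle(w,(u,v),r,255,-1);m&=w
    cs,_=cv2.findContours(m,cv2.RETR_EXTERNAL,cv2.CHAIN_APPROX_NONE)
    return max(cs,key=cv2.contourArea)
def hough(im,u,v,r0,r1,k=4,h=36):
    g=cv2.cvtColor(im,cv2.COLOR_BGR2GRAY)[v-h:v+h,u-h:u+h];g=cv2.resize(g,None,fx=k,fy=k,interpolation=2);g=cv2.GaussianBlur(g,(5,5),0)
    c=cv2.HoughCircles(g,cv2.HOUGH_GRADIENT_ALT,1,20,param1=80,param2=0.5,minRadius=int(r0*k),maxRadius=int(r1*k))
    if c is None:return []
    return [((x+.5)/k-.5+u-h,(y+.5)/k-.5+v-h,r/k) for x,y,r in c.reshape(-1,np.shape(c)[-1])[:,:3]]
E
python3 - <<'E'
from H import *
im=cv2.imread("pics/top0.png")
for nm,u,v,z in[("large",317,253,19),("small",174,266,19),("short",254,256,63)]:
    e=cv2.fitEllipse(wood(im,"top",u,v)); p=cast("top",*e[0],z)
    s=np.linalg.norm(cast("top",e[0][0]+.5,e[0][1],z)-cast("top",e[0][0]-.5,e[0][1],z))
    print(nm,np.round(e[0],1),"diam",np.round(np.array(e[1])*s,1),"xy",p.round(1))
for nm,u,v,z,r in[("medium",395,258,78,24),("tall",490,264,100,29),("short",254,256,63,19),("large",317,253,19,29),("small",174,266,19,24),("pot",529,183,50,30)]:
    s=np.linalg.norm(cast("top",u+1,v,z)-cast("top",u,v,z)); 
    for h in hough(im,u,v,r/s-3,r/s+2): print(nm,np.round(h,2),"r",round(h[2]*s,1),cast("top",h[0],h[1],z).round(1))
# board: wood contour of top
hsv=cv2.cvtColor(im,cv2.COLOR_BGR2HSV);m=cv2.inRange(hsv,(10,70,50),(25,200,255));w=np.zeros_like(m);w[140:200,215:385]=255
cv2.imwrite("pics/m.png",m)
E
python3 - <<'E'
import sys;sys.path.insert(0,'.')
import os;os.chdir('.')
from H import *
im=cv2.imread("pics/side0.png")
def c(x,y,r,s): return cv2.resize(im[y-r:y+r,x-r:x+r],(s,s),interpolation=cv2.INTER_CUBIC)
o=np.vstack([np.hstack([c(x,y,30,240) for x,y in [(342,264),(358,378),(347,300)]]),np.hstack([c(x,y,30,240) for x,y in[(347,212),(350,163),(265,262)]])])
cv2.imwrite("pics/crops2.png",np.clip(o*1.6,0,255).astype(np.uint8))
E
```

```text
large [316.6 252.9] diam [54.9 55.9] xy [473.1  18.2]
small [173.2 266. ] diam [44.7 46.4] xy [446.5 294.1]
short [252.6 255. ] diam [35.6 36.1] xy [464.  134.3]
medium [395.88 257.12  11.53] r 20.6 [ 460.  -125.2]
tall [494.38 263.38  15.16] r 26.2 [ 447.8 -292.2]
tall [477.12 267.88  15.45] r 26.7 [ 439.8 -262.1]
short [251.62 255.88  10.52] r 19.3 [462.4 136.1]
small [171.62 266.62  12.17] r 23.5 [445.3 297.1]
```

View pics/m.png

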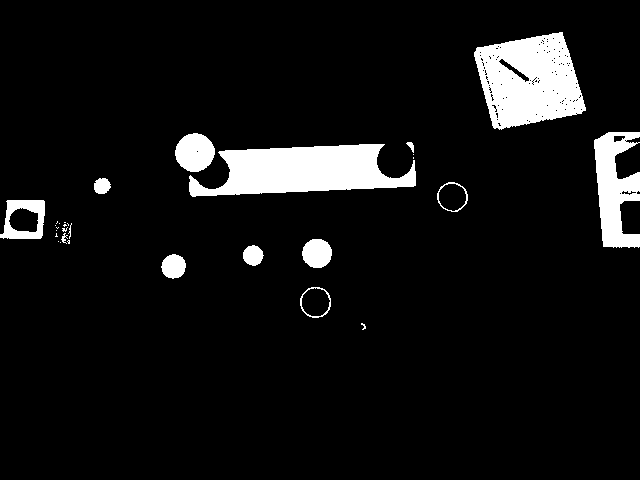

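View pics/crops2.png

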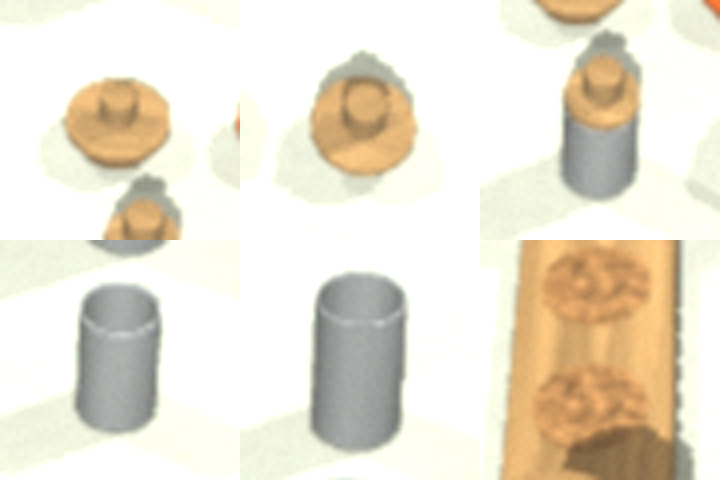

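```bash
python3 - <<'E'
from H import *
o=[]
for n,box in(("top",(200,135,390,205)),("side",(228,190,300,375))):
    im=cv2.imread(f"pics/{n}0.png");x0,y0,x1,y1=box
    lab=cv2.cvtColor(cv2.GaussianBlur(im,(5,5),0),cv2.COLOR_BGR2LAB)[y0:y1,x0:x1].astype(float)
    r=cv2.GaussianBlur(im,(0,0),1.2)[y0:y1,x0:x1].astype(float)+1
    f=r[...,1]/r[...,2]
    f=(f-np.percentile(f,2))/(np.percentile(f,98)-np.percentile(f,2))
    g=np.clip(f*255,0,255).astype(np.uint8)
    o=cv2.resize(g,None,fx=3,fy=3,interpolation=2);cv2.imwrite(f"pics/cork_{n}.png",o)
C=lambda n:-robot.camera_model(n)["R"].T@robot.camera_model(n)["t"]
print(C("top"),C("side"))
for p in[(256.7,170),(302.7,168),(347.7,166)]:print(cast("top",*p,18))
for nm,c,h in[("med",(460,-125.2),78),("tall",(447.8,-292.2),100),("short",(464,134.3),0)]:
    print(nm,proj("side",(*c,0)),proj("side",(*c,h)))
E
```

```text
[380.51053705  -3.40280328 891.01275122] [510.17371515 766.52233589 866.56907942]
[638.08562219 138.68375316]
[642.45258068  47.31487434]
[646.81062809 -41.99960727]
med [345.63704268 223.43038697] [346.83667739 198.93121323]
tall [348.89054621 178.91742084] [350.49118345 147.45658779]
short [346.49565852 311.92900763] [346.49565852 311.92900763]
```

View pics/cork_top.png

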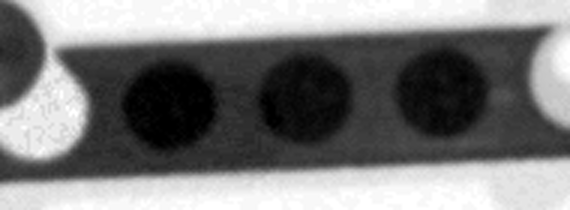

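View pics/cork_side.png

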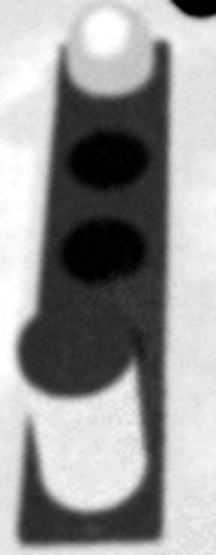

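```bash
cat >> H.py <<'E'
def corks(im,n,box):
    x0,y0,x1,y1=box
    r=cv2.GaussianBlur(im,(0,0),1.2).astype(float)+1
    f=(r[...,1]/r[...,2])[y0:y1,x0:x1]
    f=(f-np.percentile(f,2))/(np.percentile(f,98)-np.percentile(f,2))
    lo=f.min(); m=((f<0.11)*255).astype(np.uint8)
    out=[]
    for c in cv2.findContours(m,cv2.RETR_EXTERNAL,cv2.CHAIN_APPROX_NONE)[0]:
        if cv2.contourArea(c)>150:
            e=cv2.fitEllipse(c);out.append((e[0][0]+x0,e[0][1]+y0,*e[1]))
    return out
E
python3 - <<'E'
from H import *
for n,box in(("top",(200,135,390,205)),("side",(228,190,300,375))):
    im=cv2.imread(f"pics/{n}0.png")
    for c in corks(im,n,box):print(n,np.round(c,1),cast(n,c[0],c[1],18).round(1))
im=cv2.imread("pics/side0.png")
for nm,u,v,z in[("large",342,264,19),("small",358,378,19),("short",347,290,0)]:
    e=cv2.fitEllipse(wood(im,"side",u,v,18)); print(nm,np.round(e[0],1))
print(proj("side",(473.1,18.2,17)),proj("side",(446.5,294.1,17)),proj("side",(464,134.3,63)))
# top-down grasp orientations
for p in [(448,-292,58),(460,-125,38),(473,18,60),(446.5,294,60),(464,134,20),(640,139,70),(647,-42,70)]:
  for th in(0,np.pi/2):
    q=[0,np.cos(th/2),np.sin(th/2),0];j=robot.ik(p,q);print(p,round(th,2),None if j is None else np.round(j,2))
E
```

```text
top [256.2 170.1  28.4  30.6] [637.8 139.6]
top [300.9 167.7  26.9  29.8] [643.   50.8]
top [346.8 165.6  26.9  28. ] [647.6 -40.3]
side [261.8 273.2  21.2  28.9] [644.   48.1]
side [263.5 243.   19.4  26.7] [648.1 -41.2]
large [340.9 264.2]
small [358.3 379. ]
short [347.2 293. ]
[341.34917387 263.726955  ] [358.59908412 378.60356121] [347.66433286 292.79221176]
(448, -292, 58) 0 [-0.8   0.28  1.82 -0.    1.04  0.77]
(448, -292, 58) 1.57 [-0.8   0.28  1.82 -0.    1.04 -0.8 ]
(460, -125, 38) 0 [-0.52  0.2   1.98 -0.    0.97  1.06]
(460, -125, 38) 1.57 [-0.52  0.2   1.98 -0.    0.97 -0.52]
(473, 18, 60) 0 [-0.21  0.15  1.97 -0.    1.01  1.36]
(473, 18, 60) 1.57 [-0.21  0.15  1.97 -0.    1.01 -0.21]
(446.5, 294, 60) 0 [ 0.36  0.28  1.82 -0.    1.04  1.93]
(446.5, 294, 60) 1.57 [ 0.36  0.28  1.82 -0.    1.04  0.36]
(464, 134, 20) 0 [ 0.03  0.25  1.96 -0.    0.93  1.61]
(464, 134, 20) 1.57 [ 0.03  0.25  1.96 -0.    0.93  0.03]
(640, 139, 70) 0 [ 0.03  0.5   1.49 -0.    1.15  1.6 ]
(640, 139, 70) 1.57 [ 0.03  0.5   1.49 -0.    1.15  0.03]
(647, -42, 70) 0 [-0.25  0.48  1.51 -0.    1.15  1.32]
(647, -42, 70) 1.57 [-0.25  0.48  1.51 -0.    1.15 -0.25]
```

```bash
cat >> H.py <<'E'
def q(th): return [0,np.cos(th/2),np.sin(th/2),0]
P90=np.pi/2
TALL=np.array([447.8,-292.2]);MED=np.array([460.,-125.2]);SHORT=np.array([464,134.3]);LL=np.array([472.8,18.2]);LS=np.array([446.5,294.1])
M0=np.array([643.2,49.3]);U=np.array([4.7,-89.9])
def st(tag=""):
    s=robot.state();print(tag,"t",round(s["t"],2),"tcp",s["tcp_pos"].round(2),"F",s["wrist_force"].round(1),"M",s["ft_torque"].round(2),"op",round(s["opening"],3));return s
E
python3 - <<'E'
from H import *
robot.move_to([*LL,150],q(0));st("above")
robot.movel([*LL,21.5],rate=120);st("down")
robot.clamp(40);s=st("clamped")
cv2.imwrite("pics/a.png",np.vstack([robot.grab_frame("side")[150:400,200:520],robot.grab_frame("top")[130:380,200:520]]))
E
```

```text
above t 2.35 tcp [472.88  18.8  150.1 ] F [ 0.2  0.3 -0.3] M [-0.04 -0.03 -0.07] op 1.006
down t 3.58 tcp [473.52  18.1   22.18] F [ 0.5  1.1 -1. ] M [ 0.04 -0.01  0.01] op 0.999
clamped t 4.34 tcp [472.78  18.2   21.46] F [-0.2 -0.4  0.3] M [ 0.03  0.02 -0.02] op 0.002
```

View pics/a.png

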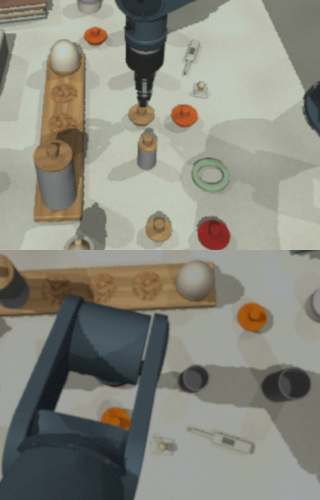

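```bash
python3 - <<'E'
from H import *
im=robot.grab_frame("side");c=im[210:300,300:400]
st()
cv2.imwrite("pics/b.png",np.clip(cv2.resize(c,None,fx=6,fy=6,interpolation=2)*1.6,0,255).astype(np.uint8))
print(proj("side",(472.8,18.2,21.5)),proj("side",(472.8,18.2,37)))
E
```

```text
t 4.49 tcp [472.79  18.18  21.47] F [-0.9 -0.3 -0.7] M [ 0.03  0.   -0.  ] op -0.001
[341.54799753 262.35708759] [341.76042247 257.57326027]
```

View pics/b.png

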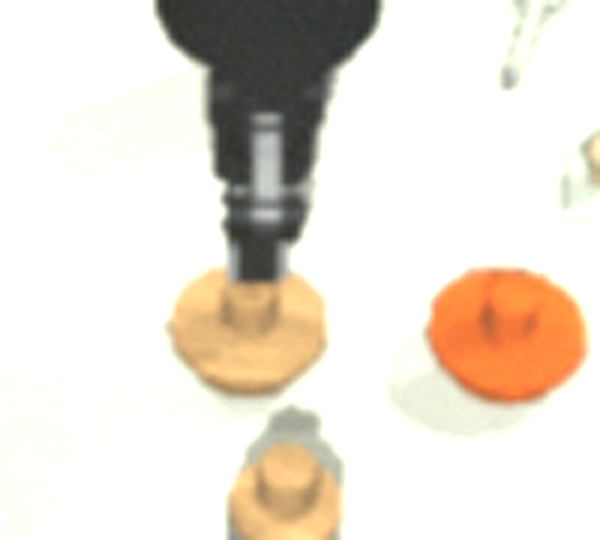

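The jaws shut on nothing: in the crop the finger tip at about (343,257) sits above the knob, though the state says z = 21.5. I'll lift clear and check where the tips really are against the reported TCP.

```bash
python3 - <<'E'
from H import *
X=np.array([400,-60,120.])
robot.movel([*LL,80]);robot.movel(list(X));s=st()
p=s["tcp_pos"];O=[]
for n in("side","top"):
    im=robot.grab_frame(n);a=proj(n,p);print(n,a)
    x,y=int(a[0]),int(a[1]);c=np.clip(cv2.resize(im[y-40:y+40,x-40:x+40],(400,400),interpolation=2)*1.6,0,255).astype(np.uint8)
    cc=((a-[x-40,y-40])*5).astype(int);cv2.circle(c,tuple(int(k) for k in cc),3,(0,0,255),-1);O.append(c)
cv2.imwrite("pics/c.png",np.hstack(O))
E
```

```text
t 5.94 tcp [399.99 -59.75 119.62] F [-0.5  0.   0.7] M [-0.01 -0.01 -0.02] op 0.002
side [376.4122684  204.84631491]
top [361.23540282 290.09282947]
```

View pics/c.png

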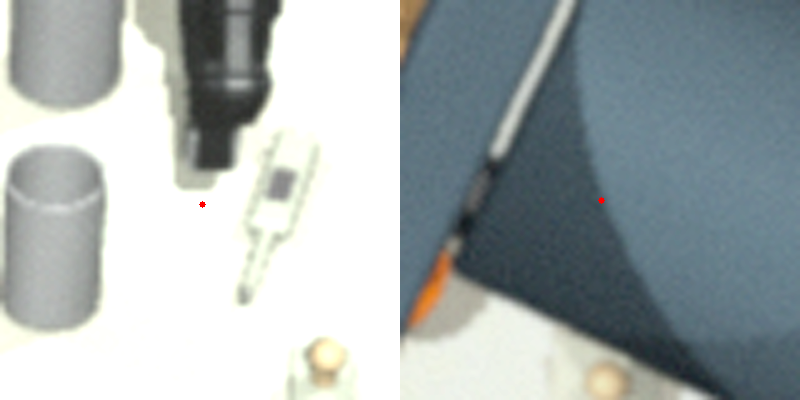

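```bash
python3 - <<'E'
from H import *
robot.movel([530,-45,60],rate=250);robot.movel([530,-45,22]);b=robot.state()["wrist_force"][2]
z=22
while z>-22:
    z-=3; robot.movel([530,-45,z],rate=60); s=robot.state(); d=s["wrist_force"][2]-b
    if abs(d)>5: print("contact",z,d,s["tcp_pos"]);break
im=robot.grab_frame("side");a=proj("side",s["tcp_pos"]);print(a)
x,y=int(a[0]),int(a[1]);c=np.clip(cv2.resize(im[y-50:y+50,x-50:x+50],(600,600),interpolation=2)*1.6,0,255).astype(np.uint8)
cv2.circle(c,(int((a[0]-x+50)*6),int((a[1]-y+50)*6)),3,(0,0,255),-1)
cv2.imwrite("pics/d.png",c)
st()
E
```

```text
[315.85403102 254.46018187]
 t 10.97 tcp [529.88 -44.98 -23.11] F [ 0.5 -0.3 -0.1] M [-0.02 -0.06 -0.  ] op -0.003
```

View pics/d.png

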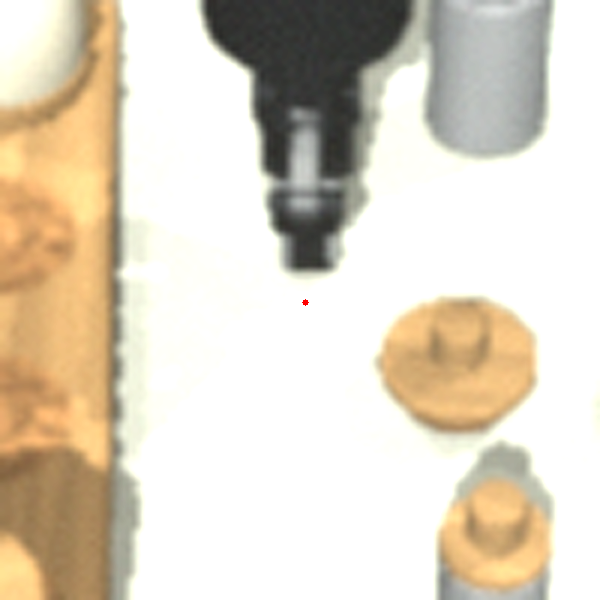

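```bash
python3 - <<'E'
from H import *
robot.sleep(.1);b=robot.state()["wrist_force"][2]
z=-23
while z>-45:
    z-=1; robot.movel([530,-45,z],rate=60); s=robot.state(); d=s["wrist_force"][2]-b
    if abs(d)>4: print("contact",z,d,s["tcp_pos"]);break
st()
print(cast("side",316.5,249,0))
E
```

```text
contact -24 10.340893897695354 [529.90185376 -44.96738911 -23.16141955]
 t 11.32 tcp [529.9  -44.97 -23.16] F [-3.7  1.3 10.7] M [0.12 0.71 0.03] op -0.001
[528.28132728 -40.79466502]
```

Contact comes at a reported TCP z of −23.2, so the real finger tips stand 23.2 mm above the TCP reading. That agrees with the side view. I'll correct for this from here on.

```bash
cat >> H.py <<'E'
DZ=23.2
def P(xy,z): return [xy[0],xy[1],z-DZ]   # z = true tip height
E
python3 - <<'E'
from H import *
robot.movel(P((530,-45),60),rate=200);robot.open()
robot.movel(P(LL,70),rate=250)
robot.movel(P(LL,21.5),rate=120);st("down")
robot.clamp(50);st("clamped")
robot.movel(P(LL,80),rate=150);st("up")
O=[]
for n,p in(("side",proj("side",(*LL,80))),("top",proj("top",(*LL,60)))):
    im=robot.grab_frame(n);x,y=map(int,p);O.append(np.clip(cv2.resize(im[y-40:y+40,x-40:x+40],(400,400),interpolation=2)*1.6,0,255).astype(np.uint8))
cv2.imwrite("pics/e.png",np.hstack(O))
E
```

```text
down t 13.6 tcp [473.21  17.76  -1.71] F [-0.2  0.1  0. ] M [ 0.   -0.05  0.03] op 0.999
clamped t 14.23 tcp [473.16  18.14  -1.18] F [-1.8 -0.1  6.3] M [-0.04  0.22 -0.03] op 0.209
up t 14.78 tcp [472.54  18.26  56.43] F [0.1 0.3 0.1] M [-0.02 -0.01  0.02] op 0.206
```

View pics/e.png

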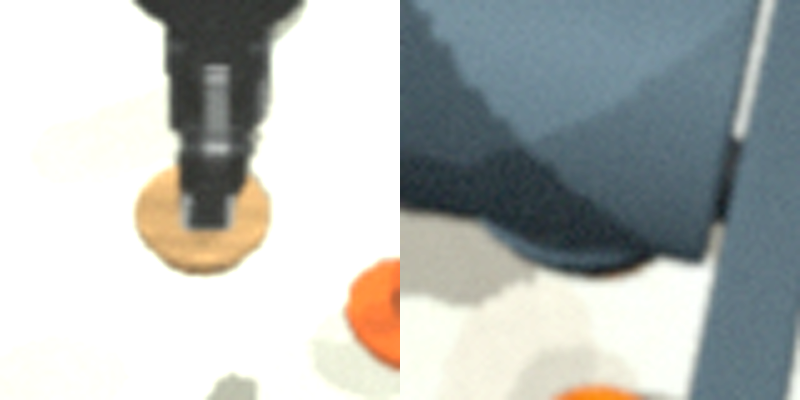

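```bash
cat >> H.py <<'E'
def push(xy,z0,z1,step=1.5,lim=45,rate=40):
    b=robot.state()["wrist_force"].copy();z=z0
    while z>z1:
        z-=step;robot.movel(P(xy,z),rate=rate);s=robot.state();d=s["wrist_force"]-b
        if np.abs(d).max()>3:print(round(z,1),"tipz",round(s["tcp_pos"][2]+DZ,2),d.round(1))
        if abs(d[2])>lim or np.hypot(d[0],d[1])>20:break
    return z
E
python3 - <<'E'
from H import *
robot.movel(P(LL,150),rate=300)
robot.movel(P(TALL,150),rate=250)
robot.movel(P(TALL,132),rate=100);st("pre")
O=[]
for n in("side","top"):
    p=proj(n,(*TALL,105));im=robot.grab_frame(n);x,y=map(int,p);O.append(np.clip(cv2.resize(im[y-40:y+40,x-40:x+40],(400,400),interpolation=2)*1.6,0,255).astype(np.uint8))
cv2.imwrite("pics/f.png",np.hstack(O))
E
```

```text
pre t 16.98 tcp [ 447.56 -290.95  108.23] F [ 0.1 -0.5  0. ] M [ 0.02 -0.03 -0.03] op 0.209
```

View pics/f.png

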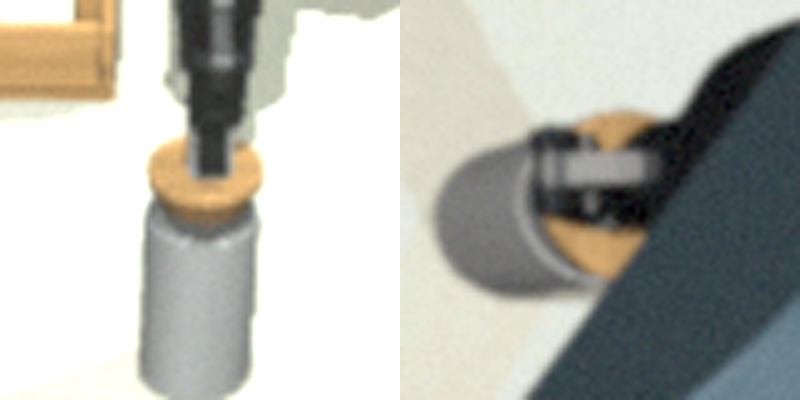

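```bash
python3 - <<'E'
from H import *
T=TALL+[1,0]
z=push(T,131.5,104,lim=45)
st("end")
im=robot.grab_frame("side");x,y=map(int,proj("side",(*TALL,95)));cv2.imwrite("pics/g.png",np.clip(cv2.resize(im[y-40:y+40,x-40:x+40],(400,400),interpolation=2)*1.6,0,255).astype(np.uint8))
E
```

```text
109.0 tipz 110.11 [-1.8  3.8  7.1]
107.5 tipz 110.1 [-2.6  5.3 14.4]
106.0 tipz 110.14 [-4.   5.6 25.5]
104.5 tipz 110.18 [-6.8  7.6 35.2]
103.0 tipz 110.2 [-6.6 10.9 43.7]
end t 21.83 tcp [ 452.24 -294.81   87.  ] F [-6.7  9.5 43.7] M [1.9  1.29 0.04] op 0.206
```

View pics/g.png

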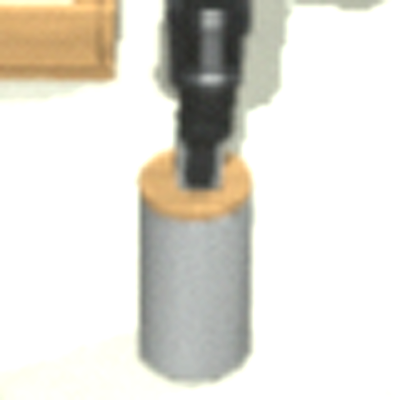

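```bash
python3 - <<'E'
from H import *
robot.movel(P(TALL+[1,0],110),rate=40);st("relief")
robot.open();st("open")
robot.movel(P(TALL+[1,0],165),rate=200)
# side step away toward small lid, look
robot.move_to(P(LS,120),q(0));st("at LS")
for n in("side","top"): cv2.imwrite(f"pics/h_{n}.png",robot.grab_frame(n))
E
python3 - <<'E'
import sys;sys.path.insert(0,'.')
from H import *
O=[]
for n in("side","top"):
    im=cv2.imread(f"pics/h_{n}.png");x,y=map(int,proj(n,(*TALL,105)));O.append(np.clip(cv2.resize(im[y-35:y+35,x-35:x+35],(400,400),interpolation=2)*1.6,0,255).astype(np.uint8))
    e=cv2.fitEllipse(wood(im,n,x,y,20));print(n,np.round(e[0],1),np.round(e[1],1),cast(n,*e[0],107))
cv2.imwrite("pics/h.png",np.hstack(O))
E
```

```text
relief t 22.21 tcp [ 448.92 -292.35   86.8 ] F [0.3 0.2 8.1] M [ 0.1  -0.05 -0.01] op 0.207
open t 22.88 tcp [ 448.79 -292.19   86.77] F [ 0.3  0.2 -0.2] M [ 0.03 -0.01  0.05] op 0.997
at LS t 25.41 tcp [447.13 293.4   96.86] F [ 0.2 -0.5  0.2] M [ 0.   -0.03  0.01] op 1.002
side [347.9 144.2] [12.  21.4] [ 454.46079244 -296.06574572]
top [495.6 262.6] [31.6 34. ] [ 448.5049678  -291.86753475]
```

View pics/h.png

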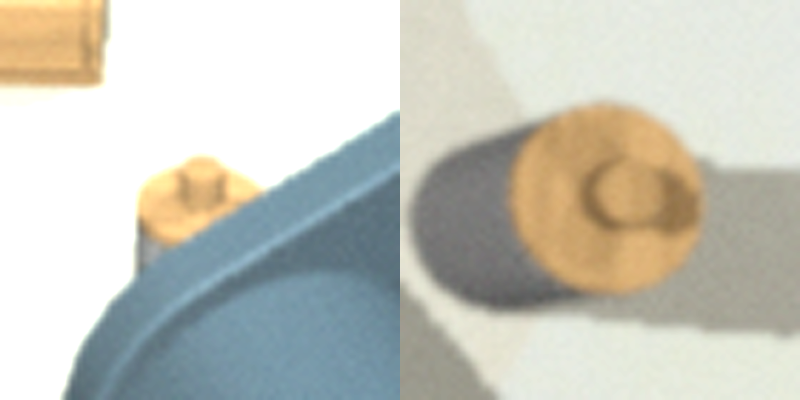

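```bash
python3 - <<'E'
from H import *
robot.movel(P(LS,21.8),rate=150);st("down")
robot.clamp(50);st("clamped")
robot.movel(P(LS,130),rate=250);st("up")
robot.movel(P(MED,130),rate=300)
robot.movel(P(MED,110),rate=100);st("pre")
O=[]
for n in("side","top"):
    p=proj(n,(*MED,85));im=robot.grab_frame(n);x,y=map(int,p);O.append(np.clip(cv2.resize(im[y-40:y+40,x-40:x+40],(400,400),interpolation=2)*1.6,0,255).astype(np.uint8))
cv2.imwrite("pics/i.png",np.hstack(O))
E
```

```text
down t 26.32 tcp [447.24 294.31  -0.72] F [-0.4 -0.1  0.6] M [-0.   -0.02 -0.  ] op 1.001
clamped t 26.95 tcp [446.83 294.27  -0.95] F [-1.1 -0.2  4.6] M [-0.04  0.17  0.  ] op 0.205
up t 27.53 tcp [446.27 293.97 106.63] F [-0.6  0.6 -0.5] M [ 0.04 -0.03 -0.  ] op 0.21
pre t 29.43 tcp [ 459.49 -124.14   86.31] F [ 0.   0.7 -1.3] M [ 0.03  0.01 -0.02] op 0.207
```

View pics/i.png

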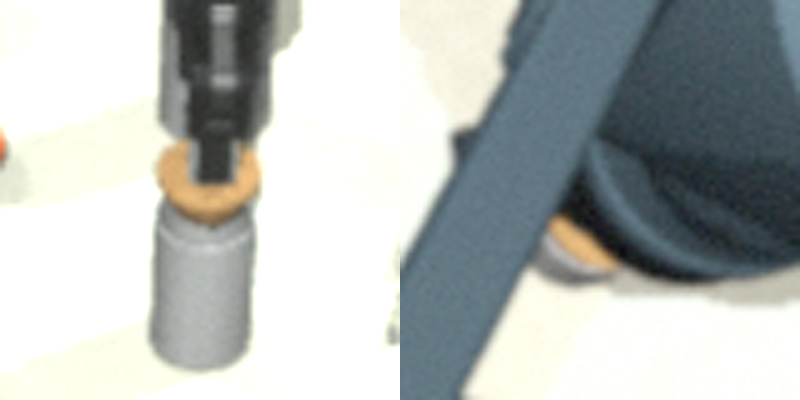

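```bash
python3 - <<'E'
from H import *
T=MED+[1,0]
push(T,109.5,80,lim=45,step=2);st("end")
im=robot.grab_frame("side");x,y=map(int,proj("side",(*MED,75)));a=im[y-40:y+40,x-40:x+40]
robot.movel(P(T,88),rate=40);st("relief")
robot.open();robot.movel(P(T,140),rate=250)
robot.move_to(P(SHORT,120),q(P90));st("at short")
O=[a]
F={}
for n in("side","top"):
    F[n]=robot.grab_frame(n);cv2.imwrite(f"pics/j_{n}.png",F[n])
for n in F:
    x,y=map(int,proj(n,(*MED,85)));O.append(F[n][y-40:y+40,x-40:x+40])
    e=cv2.fitEllipse(wood(F[n],n,x,y,20));print(n,np.round(e[0],1),np.round(e[1],1),cast(n,*e[0],85))
cv2.imwrite("pics/j.png",np.clip(np.hstack([cv2.resize(o,(266,266),interpolation=2) for o in O])*1.6,0,255).astype(np.uint8))
E
```

```text
87.5 tipz 88.22 [ 0.1 -0.2  5.8]
85.5 tipz 88.25 [-3.6  1.9 20.9]
83.5 tipz 88.27 [-5.7  4.4 34.4]
81.5 tipz 86.77 [-4.1  3.8 36.2]
79.5 tipz 86.77 [-6.8  5.5 49.1]
end t 33.28 tcp [ 466.79 -128.05   63.57] F [-8.1  5.6 48.8] M [0.95 1.39 0.06] op 0.207
relief t 33.7 tcp [ 460.72 -125.05   64.39] F [-0.2  0.4 -0. ] M [-0.03  0.01 -0.09] op 0.209
at short t 35.74 tcp [463.67 133.77  96.17] F [-0.5 -0.2 -0. ] M [-0.   -0.01  0.02] op 1.002Traceback (most recent call last):
  File "<stdin>", line 14, in <module>
  File "H.py", line 14, in wood
    return max(cs,key=cv2.contourArea)
ValueError: max() iterable argument is empty
```

View pics/j_side.png

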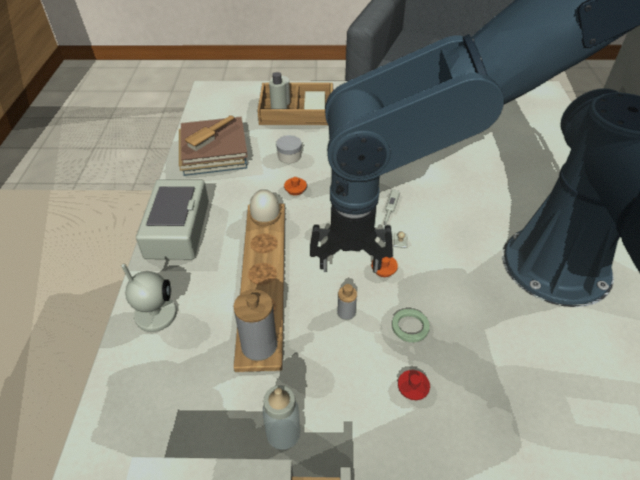

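```bash
python3 - <<'E'
from H import *
robot.movel(P(SHORT,16),rate=150);st("down")
robot.clamp(50);st("clamped")
robot.movel(P(SHORT,110),rate=200)
M=M0+U
robot.move_to(P(M,110),q(P90+.052));robot.movel(P(M,16+18+8),rate=100);st("pre")
for n in("side","top"):
    im=robot.grab_frame(n);cv2.imwrite(f"pics/k_{n}.png",im)
x,y=map(int,proj("side",(*M,40)));im=cv2.imread("pics/k_side.png")
cv2.imwrite("pics/k.png",np.clip(cv2.resize(im[y-50:y+50,x-60:x+60],None,fx=6,fy=6,interpolation=2)*1.6,0,255).astype(np.uint8));print(x-60,y-50)
im=cv2.imread("pics/j_top.png");x,y=map(int,proj("top",(*MED,85)))
cv2.imwrite("pics/k2.png",np.clip(cv2.resize(im[y-40:y+40,x-40:x+40],(400,400),interpolation=2)*1.6,0,255).astype(np.uint8))
E
```

```text
down t 36.68 tcp [464.78 134.12  -6.56] F [-0.2 -0.8 -0.4] M [ 0.04 -0.05  0.  ] op 1.002
clamped t 37.19 tcp [464.61 134.38  -6.45] F [-2.1 -0.1  6.1] M [-0.02  0.3   0.02] op 0.434
pre t 39.64 tcp [648.44 -40.7   19.33] F [ 0.6  0.1 -1.3] M [-0.03 -0.01 -0.02] op 0.423
202 186
```

View pics/k.png

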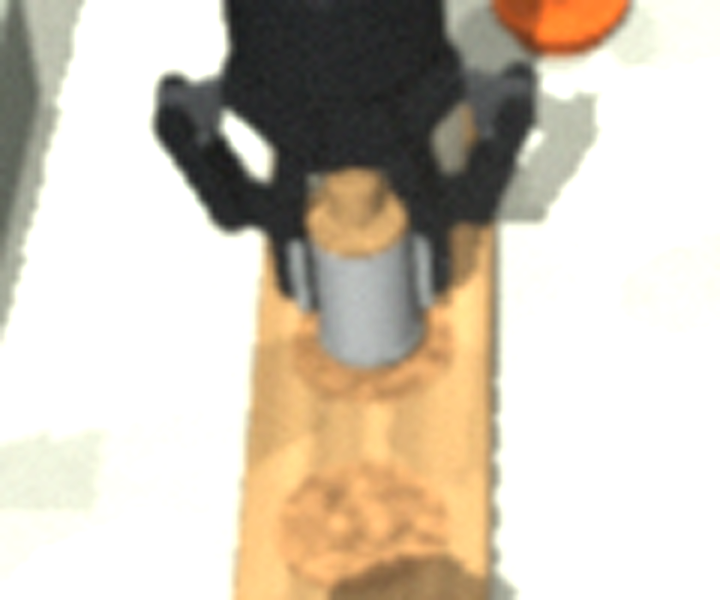

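View pics/k2.png

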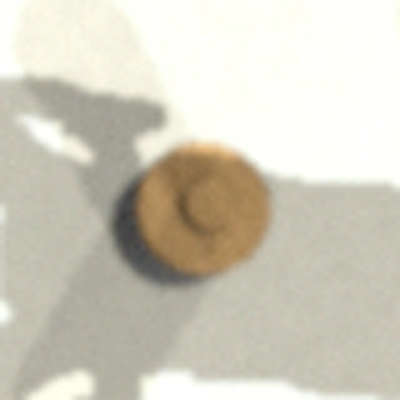

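View pics/k_top.png

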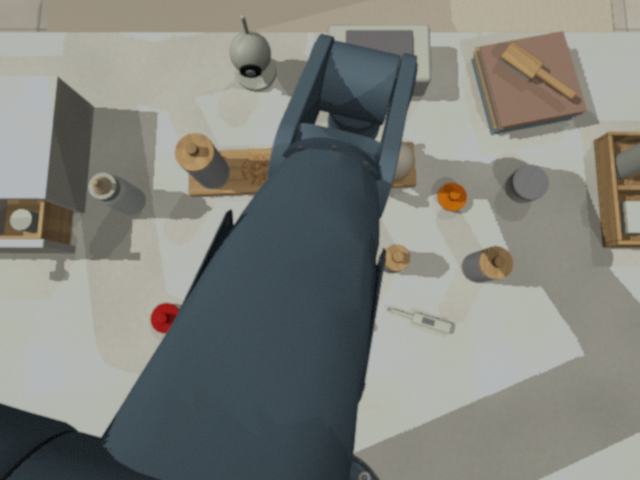

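```bash
python3 - <<'E'
from H import *
M=M0+U
push(M,16+18+8,30,step=1,lim=6);st("end")
im=robot.grab_frame("side")
x,y=262,236
cv2.imwrite("pics/l.png",np.clip(cv2.resize(im[y-50:y+50,x-60:x+60],None,fx=6,fy=6,interpolation=2)*1.6,0,255).astype(np.uint8));
c=lambda M,r,z:[proj("side",(M[0]+r*np.cos(a),M[1]+r*np.sin(a),z)) for a in np.linspace(0,6.28,73)]
for r in(31,19):
    k=(np.array(c(M,r,18))-[202,186])*6;print(r,k.min(0),k.max(0))
E
```

```text
34 tipz 34.77 [-2.4 -0.4  6.1]
end t 41.74 tcp [647.98 -40.65  11.57] F [-2.2  0.4  5.2] M [ 0.09  0.64 -0.  ] op 0.43
31 [286.99444367 284.56546684] [451.71870182 403.66844112]
19 [318.92839942 306.94334856] [419.88779533 379.92660592]
```

View pics/l.png

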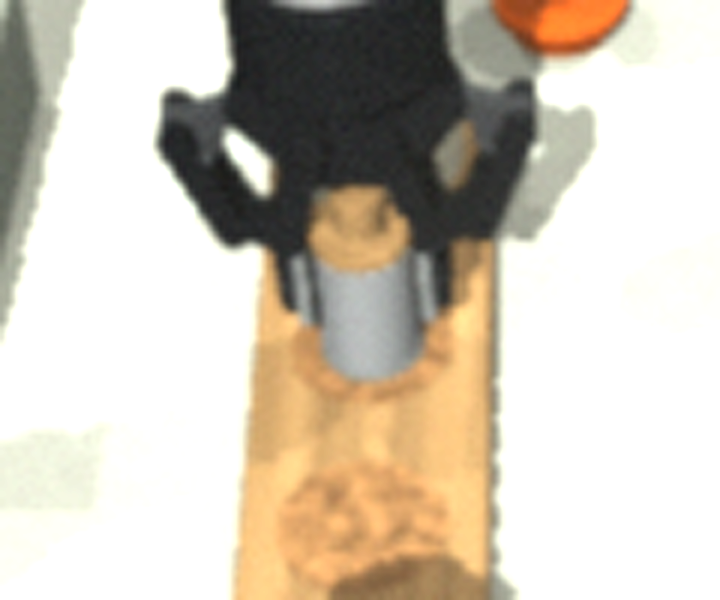

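```bash
python3 - <<'E'
from H import *
M=M0+U
robot.movel(P(M,34.5),rate=40);robot.open();st("open");robot.movel(P(M,125),rate=200)
robot.move_to(P((448.5,-291.9),150),q(P90));st()
for n in("side","top"): cv2.imwrite(f"pics/n_{n}.png",robot.grab_frame(n))
im=cv2.imread("pics/n_top.png")
cv2.imwrite("pics/n.png",np.clip(cv2.resize(im[120:300,230:430],(800,720)[:2] and (660,594),interpolation=2)*1.6,0,255).astype(np.uint8))
E
```

```text
open t 42.58 tcp [647.86 -40.58  11.22] F [-0.8  0.  -0.3] M [ 0.06 -0.02 -0.05] op 1.003
 t 44.41 tcp [ 449.   -291.22  126.43] F [ 0.5  0.9 -0.8] M [-0.03 -0.02  0.01] op 1.001
```

View pics/n.png

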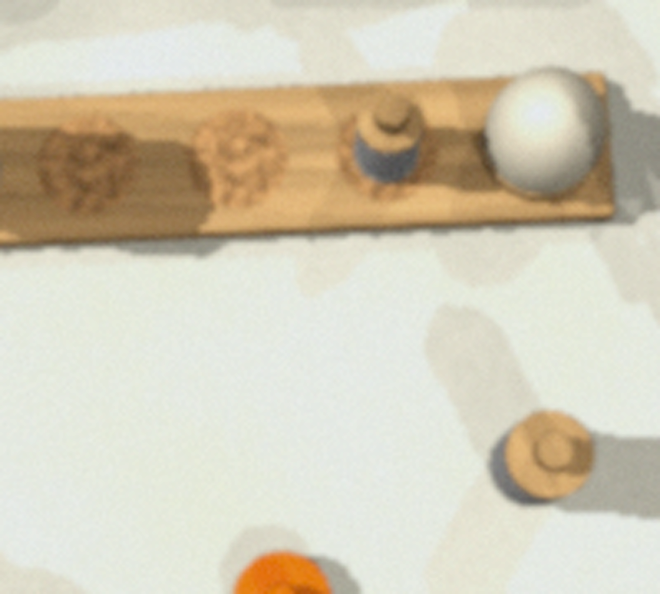

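View pics/n_side.png

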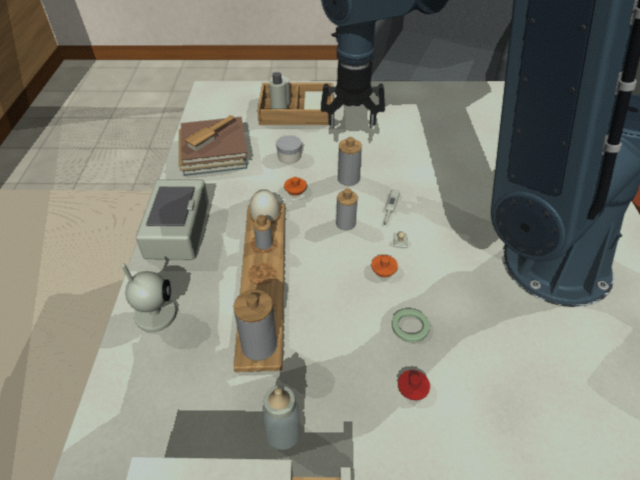

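```bash
python3 - <<'E'
from H import *
for n in("side","top"):
    im=cv2.imread(f"pics/n_{n}.png")
    for nm,c,z in(("tall",TALL,107),("med",MED,85)):
        x,y=map(int,proj(n,(*c,z)));e=cv2.fitEllipse(wood(im,n,x,y,22));print(n,nm,np.round(e[1],1),cast(n,*e[0],z).round(1))
T=np.array([448.3,-292.])
robot.movel(P(T,59),rate=150);st("down")
robot.clamp(70);st("clamped")
robot.movel(P(T,170),rate=200);st("up")
M=M0-U
robot.move_to(P(M+[-30,0],185),q(P90+.052));robot.movel(P(M,185),rate=100);robot.movel(P(M,59+18+8),rate=120);st("pre")
im=robot.grab_frame("side");cv2.imwrite("pics/o_side.png",im)
cv2.imwrite("pics/o_top.png",robot.grab_frame("top"))
im=cv2.imread("pics/o_side.png")
cv2.imwrite("pics/o.png",np.clip(cv2.resize(im[180:380,200:330],(520,800)[0:2] and (390,600),interpolation=2)*1.6,0,255).astype(np.uint8))
E
```

```text
side tall [15.4 21.6] [ 450.5 -290.5]
side med [15.6 19.3] [ 460.3 -123.6]
top tall [32.  32.6] [ 449.2 -290.9]
top med [25.5 26.2] [ 458.5 -124.3]
down t 45.27 tcp [ 448.94 -292.32   36.46] F [ 1.1 -0.5  0.7] M [-0.07 -0.01  0.01] op 0.999
clamped t 45.65 tcp [ 449.44 -292.92   37.28] F [0.6 0.1 4.8] M [ 0.11 -0.08 -0.  ] op 0.651
up t 46.36 tcp [ 447.49 -291.27  145.5 ] F [-0.8  0.8 -2.2] M [ 0.05  0.01 -0.01] op 0.651
pre t 49.48 tcp [639.36 139.27  62.86] F [ 0.3 -0.8 -2. ] M [ 0.    0.07 -0.02] op 0.651
```

View pics/o.png

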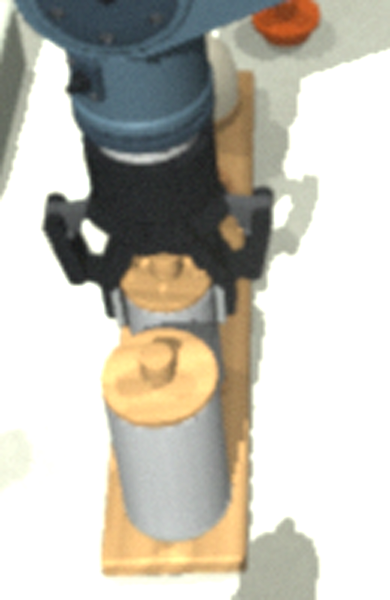

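View pics/o_top.png

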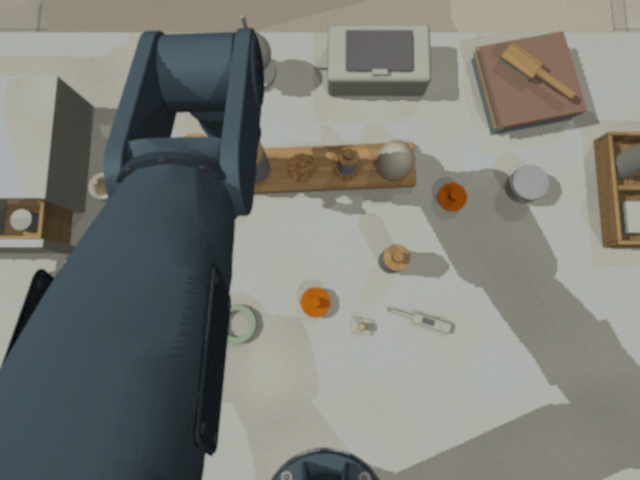

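```bash
python3 - <<'E'
from H import *
M=M0-U+[0,-.5]
z=push(M,59+18+7,72,step=1,lim=6);s=st("end")
robot.movel(P(M,s["tcp_pos"][2]+DZ),rate=40);robot.open();st("open");robot.movel(P(M,200),rate=200)
N=np.array([459.3,-124.8])
robot.move_to(P(N,130),q(P90));st()
for n in("side","top"): cv2.imwrite(f"pics/r_{n}.png",robot.grab_frame(n))
im=cv2.imread("pics/r_top.png")
cv2.imwrite("pics/r.png",np.clip(cv2.resize(im[110:230,170:430],(780,360),interpolation=2)*1.6,0,255).astype(np.uint8))
E
```

```text
78 tipz 78.47 [-0.3 -0.8  4.2]
77 tipz 78.45 [-3.2  0.6 10.2]
end t 51.33 tcp [638.75 138.78  55.25] F [-3.8  0.6  8.4] M [-0.11  1.02 -0.04] op 0.654
open t 51.98 tcp [638.47 138.7   55.14] F [-0.5 -0.8 -0.6] M [-0.03  0.01 -0.03] op 0.998
 t 53.98 tcp [ 460.15 -124.58  107.08] F [ 0.7 -0.2 -0.7] M [-0.04 -0.   -0.03] op 0.999
```

View pics/r.png

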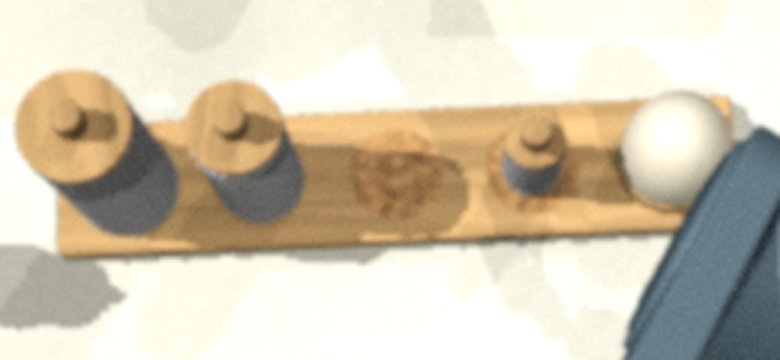

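View pics/r_side.png

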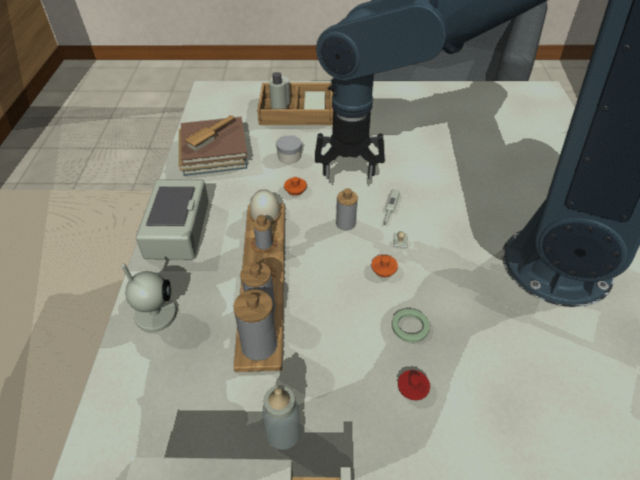

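```bash
python3 - <<'E'
from H import *
im=cv2.imread("pics/r_top.png")
e=cv2.fitEllipse(wood(im,"top",*map(int,proj("top",(*(M0-U),125))),18));print("tall lid",cast("top",*e[0],125),M0-U)
N=np.array([459.3,-124.8])
robot.movel(P(N,39),rate=150);st("down")
robot.clamp(60);st("clamped")
robot.movel(P(N,170),rate=200);st("up")
M=M0
robot.move_to(P(M,170),q(P90+.052));robot.movel(P(M,39+18+6),rate=120)
push(M,39+18+5,52,step=1,lim=6);s=st("end")
cv2.imwrite("pics/s_side.png",robot.grab_frame("side"))
robot.movel(P(M,s["tcp_pos"][2]+DZ),rate=40);robot.open();st("open");robot.movel(P(M,190),rate=200)
robot.move_to(P((450,-350),230),q(P90));st()
for n in("side","top"): cv2.imwrite(f"pics/u_{n}.png",robot.grab_frame(n))
im=cv2.imread("pics/u_top.png")
a=cv2.resize(im[110:215,170:430],(780,315),interpolation=2)
b=cv2.resize(cv2.imread("pics/u_side.png")[180:380,190:390],(285*1,285),interpolation=2)
cv2.imwrite("pics/u.png",np.clip(a*1.6,0,255).astype(np.uint8))
cv2.imwrite("pics/u2.png",np.clip(cv2.resize(cv2.imread("pics/u_side.png")[180:380,200:400],(600,600),interpolation=2)*1.6,0,255).astype(np.uint8))
E
```

```text
tall lid [637.83209617 139.17335548] [638.5 139.2]
down t 54.84 tcp [ 459.94 -124.9    16.34] F [0.5 0.3 0.4] M [ 0.02 -0.    0.02] op 1.003
clamped t 55.28 tcp [ 460.09 -125.24   17.01] F [-0.   0.8  7.4] M [ 0.12  0.41 -0.01] op 0.559
up t 56.09 tcp [ 458.45 -124.34  145.67] F [-0.5  0.1 -2.1] M [-0.01 -0.01 -0.01] op 0.552
58 tipz 58.29 [-0.1  0.5  3.7]
57 tipz 58.21 [-2.3  0.   9.8]
end t 59.38 tcp [643.51  49.3   35.01] F [-2.6 -0.3  7.8] M [0.01 0.79 0.  ] op 0.553
open t 60.14 tcp [643.16  49.28  34.91] F [-0.6  0.1  0.1] M [-0.04  0.01 -0.  ] op 1.003
 t 62.58 tcp [ 450.58 -349.19  206.59] F [-0.1 -0.4  0.2] M [0.02 0.01 0.04] op 0.997
```

View pics/u.png

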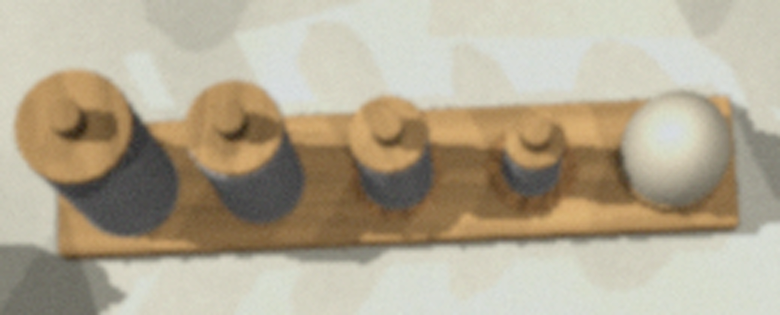

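View pics/u2.png

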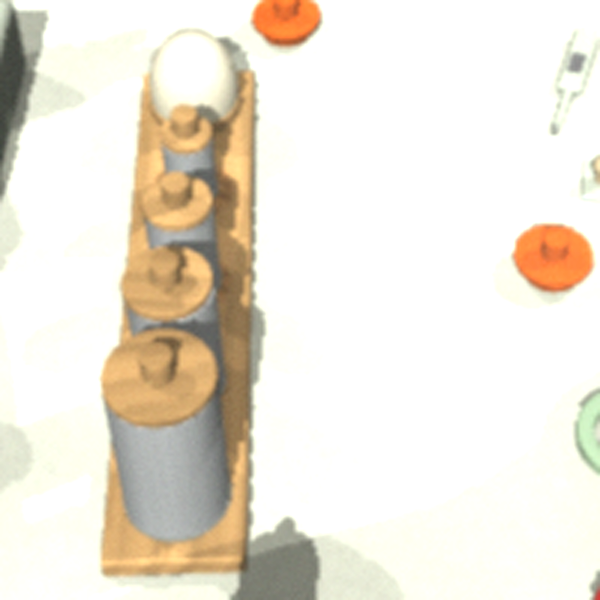

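The row looks right. A bright sliver shows at the tall tin's rim at about (205,170) in the top crop, so I'll check both lids' heights with a light touch on their knobs.

```bash
python3 - <<'E'
from H import *
robot.clamp(20)
for nm,M,k,z0 in(("med",M0,121,160),("tall",M0-U,143,180)):
    robot.move_to(P(M,z0),q(P90+.052));robot.movel(P(M,k+6),rate=120);robot.sleep(.3)
    b=np.mean([(robot.sleep(.03),robot.state()["wrist_force"][2])[1] for _ in range(5)]);z=k+6
    while z>k-6:
        z-=.5;robot.movel(P(M,z),rate=40);s=robot.state();d=s["wrist_force"][2]-b
        if d>3.5:print(nm,"contact tip",s["tcp_pos"][2]+DZ,"expected",k,"F",d);break
    robot.movel(P(M,z0),rate=150)
im=cv2.imread("pics/u_top.png")
cv2.imwrite("pics/v.png",np.clip(cv2.resize(im[125:195,215:330],(805,490)[:2] and (780,475),interpolation=2)*1.8,0,255).astype(np.uint8));st()
E
```

```text
med contact tip 121.06148385833876 expected 121 F 4.542465328445154
tall contact tip 143.08422462177677 expected 143 F 4.748997119688962
 t 74.64 tcp [638.83 139.24 157.03] F [ 0.1 -0.2 -0.5] M [0.01 0.03 0.05] op -0.001
```

View pics/v.png

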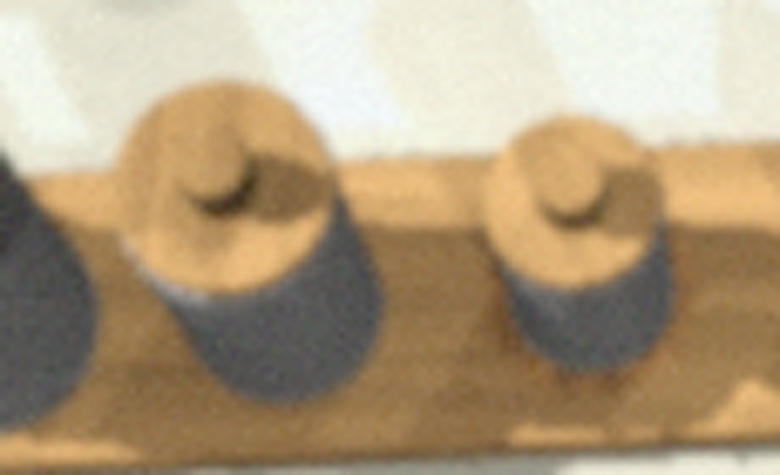

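Both knob tops touch within 0.1 mm of the seated height, so the lids are home. The sliver is only the rim edge. I'll retreat, make a final check and hand in.

```bash
python3 - <<'E'
from H import *
robot.movel(P(M0-U,240),rate=200);robot.move_to(P((450,-350),230),q(P90))
im=robot.grab_frame("top");cv2.imwrite("pics/z.png",im)
for nm,M,h,r in(("tall",M0-U,125,18),("med",M0,103,15),("short",M0+U,81,11)):
    hsv=cv2.cvtColor(im,cv2.COLOR_BGR2HSV);e=hough(im,*map(int,proj("top",(*M,h))),r-4,r+2,h=22)
    print(nm,"target",M.round(1),[cast("top",c[0],c[1],h).round(1) for c in e])
old=cv2.imread("pics/top0.png")
for nm,(x0,y0,x1,y1) in(("light",(365,130,420,200)),("tallest",(172,125,214,175)),("bottle",(80,165,130,215))):
    a=old[y0:y1,x0:x1].astype(np.float32).mean(2);b=im[y0:y1,x0:x1].astype(np.float32).mean(2)
    print(nm,"shift px",np.round(cv2.phaseCorrelate(a,b)[0],2))
st()
E
```

```text
tall target [638.5 139.2] []
med target [643.2  49.3] [array([641.8,  49.1])]
short target [647.9 -40.6] []
light shift px [0.18 0.05]
tallest shift px [0.55 0.02]
bottle shift px [-0.1   0.08]
 t 77.04 tcp [ 450.71 -349.23  206.83] F [0.1 0.5 0.6] M [ 0.02 -0.04  0.04] op 0.002
```

View pics/z.png

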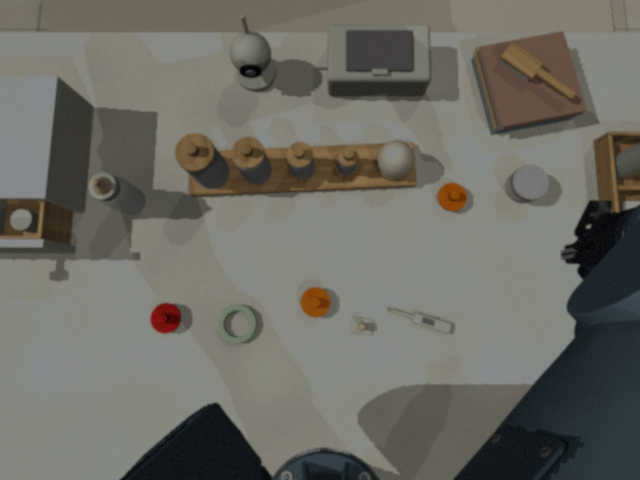

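```bash
python3 -c "
from station import robot
print(robot.close_job())"
```

```text
the job is handed in; nothing more can be done
None
```

I handed the job in at about 77 s. Both open tins are closed with their own lids, and the row steps down tallest, tall, medium, short, ending at the night light.

**Lids:** a light touch on each knob found its top at 121.06 mm (medium tin; 121 expected) and 143.08 mm (tall tin; 143 expected). Both lids are therefore fully home.

**Centring:**

| Tin | Check | Offset from its mark |
|---|---|---|
| Tall | lid in the top view | about 0.7 mm |
| Medium | lid in the top view | about 1.4 mm |
| Short | by eye against the cork (top view) | about 0.5 mm |

In the last picture, the automatic circle fit found no circle for the tall and short tins. Their figures come from the earlier pictures taken just after each was placed.

**Left alone:** the night light and bottle show no shift (under 0.2 px). The tallest tin's picture patch shifted 0.55 px (about 1 mm). I think that is changed shadows, because the gripper never touched it on purpose and no contact showed, but I did not check further.

**Went wrong or disagreed:**
- **Finger tip height:** the first grasp closed on nothing because the real finger tips sat 23.2 mm above the reported TCP. I found this by touching the table and corrected for it in every later move.
- **Small lid:** while I pressed it, the fingers slipped about 1.5 mm on the knob. The later touch showed the lid seated.

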